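Set the specimen turntable to the long scale line and press the shutter button

ROBOT

A 6-joint arm with a two-finger parallel gripper is mounted at the origin on the work surface. World frame = base frame: x ahead of the robot, y to its left, z up, the work surface at z = 0. Lengths are in m, angles in rad, forces in N, time in s.
With the tool pointing down it reaches from about 0.375 to 0.9 m from the base axis. Payload 3.1 kg.
Tool frame: the origin (TCP) lies at the very end of the fingers, on their centre line; the grasp point (between the pads) lies 19 mm behind it (manip.hold_point_z is the distance from the TCP to the grasp point, in m); y points along the fingers, z is the direction in which the jaws open and shut, and the axes are right-handed (so a half turn about y gives the same grasp; the last joint's range is limited). The gripper opens to 85 mm and grips with 20 to 120 N. Pads are 22 mm wide; open, the fingers measure 114 mm over their backs; the gripper's body (76 mm by 85 mm) begins 54 mm behind the grasp point. The pads swing forward as they close: fully open they stand 13 mm farther back than shut.
Start: joints at [-1.282, 0.527, 1.433, -0, 1.181, -0.178], TCP at [0.281, -0.558, 0.231] pointing down, gripper open.
Joint ranges: [-3.08, 3.08], [-0.75, 2.2], [0.22, 2.44], [-1.43, 4.57], [0, 2.65], [-2.85, 2.85]. Speed limits (rad/s): [2.79, 2.79, 3.14, 3.14, 3.14, 3.14].

INTERFACE

Orientations are given as a unit quaternion [x, y, z, w].
In Python, from station import manip, eyes, workorder gives the robot as it stands. The module is installed in compiled form; this text tells all that it offers.
- The arm moves only by the shell command python3 -m jog 'ROWS' [OPENING] [FORCE]. ROWS is JSON, a list of rows, each a list of 2 entries, a list of its own where there are three numbers: the shift along the tool's x, y, z in cm, then the turn about the tool's y in rad. A call has 1 to 20 rows; each row is the pose to reach, as a shift and turn from the pose commanded when the call began, along the tool's axes at that moment; what a row does not reach only later rows make up. A row lasts 1/12 s, in which the tool goes at most 41.7 mm and 7.16 degrees, less where a joint would pass 70% of its speed; a pose out of reach is approached as far as the arm can. A call with a gripper value outside its range is refused whole. OPENING is the finger opening in cm, from 0 to 8.54, set as the call begins (- or left out, the last holds). The fingers move at their own pace and stop on an object; FORCE is the grip in N (left out, the last holds). Time passes only in rows, so rows that repeat a pose let the fingers close. It gives the time, the measured TCP pose, the force and the opening at its end, in the units of the state.
- manip.sense(): the state, without advancing time (a new reading comes with each control period).
- eyes.snapshot(name): name is "scene" or "top" or "wrist"; returns a dict with "frame" (420x560x3 uint8, red, green, blue), "vfov" (degrees; the focal length in pixels is half the picture's height over the tangent of half this angle, whatever the lens; pixels are square), "cx", "cy" (the principal point, pixels), "rvec" (rotation vector, rad) and "tvec" (3), from world to camera coordinates, as OpenCV has them. Camera axes: x right, y down, z forward; pixel columns grow to the right and rows downward; lengths in m; the calibration is good to about 2 mm. A picture is of the moment at which its call begins. There is no depth.
- workorder.sign_off(): hands the job in, once; it reports no verdict.
The state is a dict: "t": time; "q": joint angles; "qd": joint speeds; "tau": joint torques, N m; "tcp_pos": TCP position; "tool_rot": TCP orientation; "force": force on the tool from outside, world axes, zero at the start; "ft_torque": the same for the moment, N m; "finger_gap": opening from 0.0 (shut) to 1.0 (fully open).
Only numpy, scipy, OpenCV 4.12 (cv2) and the standard library are available. Lean on these libraries where they do the work, as an engineer would, in place of code of your own. Each camera call takes 0.05 s, during which the arm holds its last target. There are 200 camera calls.

TASK

Set up the next specimen picture: with a fingertip, gently push the upright post on the turntable's black dial sideways, so that the dial turns until its white index line lines up with the one long line on the scale ring around it. Then press the round button on the grey control box fully down and let it come up again. Do not pinch or grip the post, do not press the button before the lines match, and leave everything else standing where it is.

Things in the scene. Friction and masses are not known exactly. Their poses are not given: they have to be found in the camera images.
- turntable: fixed round grey base of the specimen turntable, 220 mm across; with the scale ring it is 27 mm tall. Origin: on the vertical turning axis, on the bench top; z up.
- dial: black disc, 149 mm across, face 30 mm above the bench, turns endlessly either way about the turntable's axis and stays where left (friction 0.12 N m: 2 to 3 N on the post turns it). Origin on the axis, 22 mm above the bench; x axis along its white index line (4 mm wide, 40 to 74 mm from the axis). Fixed on its middle: a cork disc 44 mm across with a small shell, top 66 mm above the bench.
- post_top (a point): centre of the top of the dial's upright steel finger post: 12 mm diameter, 58 mm from the turning axis, directly opposite the index line, its top 63 mm above the bench, 33 mm above the dial's face. It is fixed to the dial.
- index_tip (a point): outer end of the dial's white index line, at the dial's edge, 74.5 mm from the turning axis
- scale_ring: fixed bare metal ring around the dial, 75 to 106 mm from the axis, top 27 mm above the bench. 24 black lines, one each 15 degrees: 23 short (10 mm long, 2 mm wide) and a single long one (30 mm long, 4 mm wide, right across the ring). Origin on the axis, 14 mm above the bench; x axis along the long line.
- target_line (a point): inner end of the long scale line, taken at the dial's edge, 74.5 mm from the axis, 28 mm above the bench: the index tip has to come here
- control_box: fixed grey box, 95 x 85 mm, 40 mm tall, at one side of the turntable, left or right, with the only push button on its top. Origin: centre of its underside.
- button_top (a point): centre of the top face of the round grey push button, 30 mm across, in a black housing on the control box; it is pressed straight down
- button (a joint): button travel in m: 0 up, 0.006 fully down; a spring lifts it, about 5 N holds it fully down
- tube_rack: fixed red test tube rack with glass tubes, 180 x 75 mm, 98 mm tall, on the other side of the turntable from the control box. Origin: centre of its underside.
- specimen_jar: glass specimen jar with a metal lid, 64 mm across, 85 mm tall, loose; beyond the turntable, off to one side. Origin: centre of its underside. Leave it alone.
- beaker: open glass beaker, 68 mm across, 85 mm tall, loose; beyond the turntable, off to one side. Origin: centre of its underside. Leave it alone.
- petri_dish: closed shallow glass dish, 88 mm across, 18 mm tall, loose; on the robot's side of the turntable. Origin: centre of its underside. Leave it alone.
- loupe: black folding magnifier, 50 x 44 mm, 46 mm tall, loose; on the robot's side of the turntable. Origin: centre of its underside. Leave it alone.
- rock_sample: reddish stone, 56 mm across, 34 mm tall, loose; beyond the turntable. Origin: centre of its underside. Leave it alone.
- dropper_bottle: amber bottle with a white cap, 36 mm across, 70 mm tall, loose; beyond the turntable. Origin: centre of its underside. Leave it alone.

How it is judged:
On the way, in this order (a step that is already met when the one before it is completed fails the run):
1. the dial's index line stands still at the long scale line (horizontal distance between index_tip and target_line below 0.005 m and angular speed of dial below 0.05 rad/s), for 0.3 s.
2. the button is pressed down with the lines matching (horizontal distance between index_tip and target_line below 0.005 m and value of joint button above 0.0045 m), for 0.05 s.
At the end, for the whole second after the job is handed in: The dial is at rest with the outer end of its index line within 5 mm (about 3.8 degrees) of the long scale line, and the button, having been pressed at least 4.5 mm down after the lines matched, is up again (less than 1.5 mm down) (all of step 1 and value of joint button below 0.0015 m); the robot touches nothing.
It fails at once if the button is pressed (over 3 mm) while the lines do not match (value of joint button above 0.003 m and not (horizontal distance between index_tip and target_line below 0.005 m)).
It fails at once if the dial or its post is pinched or handled roughly: over 20 N between fingers and dial (contact force between the fingers and dial above 20 N).
It fails at once if a bystander is lifted, carried or pushed more than 20 mm, or tipped over (distance of any of specimen_jar, beaker, petri_dish, loupe, rock_sample, dropper_bottle from where it was at the start of the episode above 0.02 m or angle between any of specimen_jar, beaker, petri_dish, loupe, rock_sample, dropper_bottle's own z axis and vertical above 0.5 rad).
It also fails if it takes over 54 s, if anything falls off the work surface, if the arm or the gripper's body presses on something with over 40 N, if the wrist force passes 120 N, or if a joint passes its speed limit or range.

## Working session

There is one attempt and no reset: what is moved stays moved. The work goes in short steps, Python scripts to look and compute and a shell command to move; the robot and the scene stay as the last step left them, time stands still between calls to the robot, and variables do not carry over. Pictures are saved under pics/ and viewed, about 8 in all and at most 12, crops included, and the job is handed in when it is done.

```bash
mkdir -p pics
cat > h.py <<'E'
import numpy as np, cv2, json
from station import manip, eyes, workorder
from scipy.spatial.transform import Rotation as R
def snap(n,f):
    s=eyes.snapshot(n); cv2.imwrite('pics/%s.png'%f,s['frame'][:,:,::-1]); 
    np.savez('pics/%s.npz'%f,**{k:np.array(v) for k,v in s.items()}); return s
def load(f): return {k:v for k,v in np.load('pics/%s.npz'%f).items()}
def cam(s):
    f=s['frame'].shape[0]/2/np.tan(np.radians(float(s['vfov']))/2)
    Rm=R.from_rotvec(np.ravel(s['rvec'])).as_matrix(); t=np.ravel(s['tvec']); return f,Rm,t
def ray(s,u,v,z):
    f,Rm,t=cam(s); d=Rm.T@np.array([(u-float(s['cx']))/f,(v-float(s['cy']))/f,1]); c=-Rm.T@t
    return c+d*(z-c[2])/d[2]
def proj(s,p):
    f,Rm,t=cam(s); q=Rm@np.array(p)+t; return np.array([f*q[0]/q[2]+float(s['cx']),f*q[1]/q[2]+float(s['cy'])])
E
python3 - <<'E'
from h import *
for n in('scene','top'):
    s=snap(n,n+'0'); f,Rm,t=cam(s); print(n,f,-Rm.T@t,s['cx'],s['cy'])
st=manip.sense(); print(st['t'],st['tcp_pos'],st['tool_rot'],R.from_quat(st['tool_rot']).as_matrix().round(3),st['finger_gap'])
E
```

```text
scene 500.0489714733128 [ 1.20524803 -0.07083296  1.04213063] 275.8356859392136 209.92976179458745
top 387.0602276088528 [0.42954469 0.01129394 0.93007986] 275.6307300651491 206.56075178343954
0.1 [ 0.28109303 -0.55749456  0.23040655] [-0.16357185  0.68864199 -0.68722833  0.16350438] [[-0.893 -0.001  0.45 ]
 [-0.45   0.002 -0.893]
 [-0.    -1.    -0.002]] 0.9973399644903755
```

View pics/top0.png

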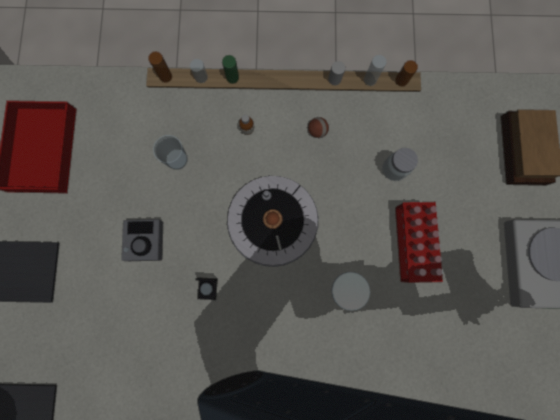

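View pics/scene0.png

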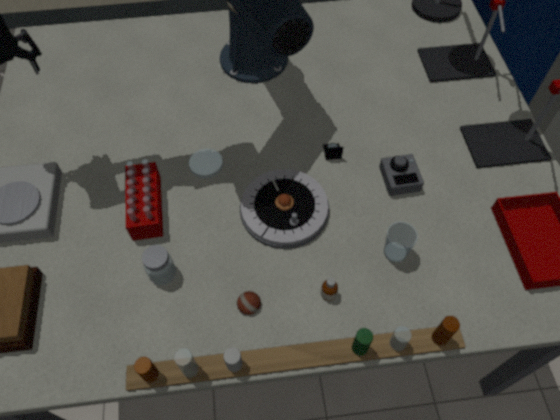

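Top view: the turntable is at about (273,220), the post at (266,196), the index line at (279,242) and the long line at about (296,190). The button is at (141,245). I'll measure these with polar sampling around the axis.

```bash
cat >> h.py <<'E'
def sample(s,pts):
    g=cv2.cvtColor(s['frame'],cv2.COLOR_RGB2GRAY).astype(np.float32)
    uv=np.array([proj(s,p) for p in pts],np.float32)
    return cv2.remap(g,uv[:,0].reshape(-1,1),uv[:,1].reshape(-1,1),cv2.INTER_LINEAR).ravel()
def polar(s,c,r0,r1,z):
    A=np.radians(np.arange(0,360,1)); rr=np.linspace(r0,r1,8)
    return np.array([sample(s,[[c[0]+r*np.cos(a),c[1]+r*np.sin(a),z] for a in A]) for r in rr])
E
python3 - <<'E'
from h import *
s=load('top0')
fr=s['frame']; g=cv2.cvtColor(fr,cv2.COLOR_RGB2GRAY)
x0,y0=220,165
sub=g[y0:y0+110,x0:x0+110]
m=(sub<45).astype(np.uint8); n,l,st,ce=cv2.connectedComponentsWithStats(m)
i=1+np.argmax(st[1:,4]); print('dark',st[i],ce[i]+[x0,y0])
cs=cv2.findContours((l==i).astype(np.uint8),cv2.RETR_EXTERNAL,cv2.CHAIN_APPROX_NONE)[0]; k=cv2.convexHull(max(cs,key=len))
e=cv2.fitEllipse(k); print(e); c=ray(s,e[0][0]+x0,e[0][1]+y0,.029); print('axis',c, 'diam mm',np.mean(e[1])/cam(s)[0]*.90)
P=polar(s,c,.092,.102,.027).mean(0); o=np.argsort(P)[:6]; print('long',o,P[o],np.median(P))
P=polar(s,c,.045,.07,.030).mean(0); o=np.argsort(-P)[:8]; print('index',o,P[o],np.median(P))
print('post',ray(s,266,195.5,.063), 'button',ray(s,141,245,.05))
b=fr[150:290,100:400]; cv2.imwrite('pics/c0.png',np.clip(cv2.resize(b[:,:,::-1],None,fx=2.6,fy=2.6,interpolation=cv2.INTER_CUBIC).astype(float)*1.5,0,255))
E
```

```text
dark [  22   24   62   62 2608] [272.53565951 220.14838957]
((52.397579193115234, 54.66191482543945), (61.378822326660156, 62.00981521606445), 125.529541015625)
axis [0.54920973 0.01956162 0.029     ] diam mm 0.14345283481395885
long [323 159 158 164 156 154] [68.38672 70.03137 70.12952 70.25293 70.34143 70.36731] 114.60504
index [14 13 15 12 16 11 17 10] [68.62573  68.56653  67.90857  67.34729  66.272705 64.55249  63.82898
 62.375122] 19.43695
post [0.60001636 0.03491871 0.063     ] button [0.4831428  0.31600629 0.05      ][ WARN:0@0.773] global loadsave.cpp:1063 imwrite_ Unsupported depth image for selected encoder is fallbacked to CV_8U.
```

View pics/c0.png

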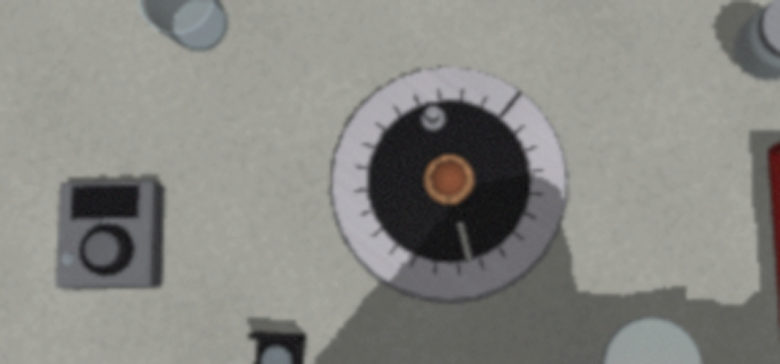

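The axis is at about (0.549, 0.020) and the long line at 323°. The post is at about 15°, so the dial has to turn about +129° counterclockwise. I'll close the fingers, move above a point behind the post, and look with the wrist camera.

```bash
python3 -m jog '[[[-54,4,-35.5],-1.36],[[-54,4,-35.5],-1.36],[[-54,4,-35.5],-1.36],[[-54,4,-35.5],-1.36],[[-54,4,-35.5],-1.36],[[-54,4,-35.5],-1.36],[[-54,4,-35.5],-1.36],[[-54,4,-35.5],-1.36],[[-54,4,-35.5],-1.36],[[-54,4,-35.5],-1.36],[[-54,4,-35.5],-1.36],[[-54,4,-35.5],-1.36],[[-54,4,-35.5],-1.36],[[-54,4,-35.5],-1.36],[[-54,4,-35.5],-1.36],[[-54,4,-35.5],-1.36],[[-54,4,-35.5],-1.36],[[-54,4,-35.5],-1.36],[[-54,4,-35.5],-1.36],[[-54,4,-35.5],-1.36]]' 0 20
python3 - <<'E'
from h import *
s=snap('wrist','w1'); st=manip.sense(); print(st['q'],st['tcp_pos'],R.from_quat(st['tool_rot']).as_matrix().round(3)); print(-cam(s)[1].T@cam(s)[2],st['finger_gap'])
print(proj(s,[.549,.0196,.03]),proj(s,[.605,.035,.063]))
E
```

```text
t: 1.77
tcp_pos: [0.603, 0.0008, 0.1911]
tool_rot: [0.56, -0.433, 0.432, -0.559]
force: [-0.5, -0.4, 1.1]
finger_gap: -0.004
[-1.83927593e-01  5.45335313e-01  1.52896815e+00 -2.82184429e-04
  1.06790242e+00 -4.37950051e-01] [0.60313953 0.00062764 0.19127756] [[ 0.251 -0.001  0.968]
 [-0.968 -0.     0.251]
 [-0.    -1.    -0.001]]
[0.58532478 0.07226036 0.33451069] 0.0006791305983549317
[222.22424285 152.20690903] [289.63194    157.03109217]
```

View pics/w1.png

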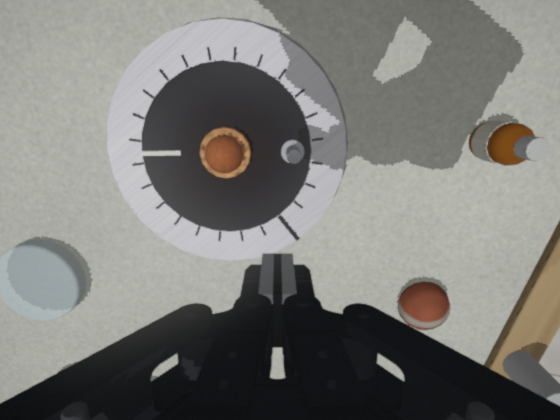

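The wrist view shows the axis at about (224,146), the post at (291,151), the index line at (160,153) and the long line at (289,228). Measuring from it.

```bash
cat >> h.py <<'E'
def dial(s,box,thr,zz=.030):
    x0,y0,x1,y1=box
    g=cv2.cvtColor(s['frame'],cv2.COLOR_RGB2GRAY)[y0:y1,x0:x1]
    n,l,st,ce=cv2.connectedComponentsWithStats((g<thr).astype(np.uint8)); i=1+np.argmax(st[1:,4])
    m=cv2.morphologyEx((l==i).astype(np.uint8),cv2.MORPH_OPEN,np.ones((9,9)))
    cs=cv2.findContours(m,cv2.RETR_EXTERNAL,cv2.CHAIN_APPROX_NONE)[0]; k=cv2.convexHull(max(cs,key=len))[:,0]
    w=np.array([ray(s,u+x0,v+y0,zz)[:2] for u,v in k])
    A=np.c_[2*w,np.ones(len(w))]; sol=np.linalg.lstsq(A,(w**2).sum(1),rcond=None)[0]
    return sol[:2],np.sqrt(sol[2]+sol[:2]@sol[:2])
def line(P):
    w=np.clip(P-P.max()*.5-np.median(P)*.5,0,None); a=np.radians(np.arange(360)); 
    return np.degrees(np.angle((w*np.exp(1j*a)).sum()))%360,w.max()
E
python3 - <<'E'
from h import *
s=load('w1')
c,r=dial(s,(100,15,350,250),75); print('axis',c,r)
c3=np.r_[c,0]
i=polar(s,c,.045,.07,.030).mean(0); print('index',line(i))
P=polar(s,c,.088,.103,.027).max(0); print('long',line(255-P), np.sort(P)[:4], np.argsort(P)[:5])
for u,v in((290,148),(292,152)):
    p=ray(s,u,v,.063); d=p[:2]-c; print('post',p,np.hypot(*d),np.degrees(np.arctan2(d[1],d[0])))
E
```

```text
axis [0.55262676 0.02180254] 0.07274872148446578
index (np.float64(196.4413174376866), np.float32(68.72589))
long (np.float64(11.062600817463938), np.float32(60.683594)) [ 72.5625   95.7793  127.125   127.33008] [322 321  45  47  50]
post [0.60342443 0.04187715 0.063     ] 0.05462044230982919 21.56332105498645
post [0.60575751 0.0392719  0.063     ] 0.05592901173586678 18.20083817714724
```

```bash
python3 -m jog '[[[-0.7,0,0.8],0.12],[[-0.7,0,0.8],0.24],[[-0.7,0,0.8],0.36],[[-0.7,0,0.8],0.46],[[-0.7,3,0.8],0.46],[[-0.7,6,0.8],0.46],[[-0.7,9,0.8],0.46],[[-0.7,12,0.8],0.46],[[-0.7,13.5,0.8],0.46],[[-0.7,14.6,0.8],0.46],[[-0.7,14.6,0.8],0.46],[[-0.7,14.6,0.8],0.46]]'
python3 - <<'E'
from h import *
st=manip.sense(); p=np.array(st['tcp_pos']); M=R.from_quat(st['tool_rot']).as_matrix(); print(p,M.round(3),st['force'])
C=np.array([.552,.0215]); yaw=np.degrees(np.arctan2(M[1,0],M[0,0])); print('yaw',yaw)
for a in list(range(-8,125,4))+[124.7]:
    r=np.radians(a); t=np.r_[C+.058*np.array([np.cos(r),np.sin(r)]),.045]
    print(a,(M.T@(t-p)*100).round(2),round(np.radians(yaw-(a-90)),2))
s=snap('scene','s2'); cv2.imwrite('pics/s2c.png',cv2.resize(s['frame'][130:270,200:360,::-1],None,fx=4,fy=4,interpolation=cv2.INTER_CUBIC))
E
```

```text
t: 2.82
tcp_pos: [0.6098, 0.0099, 0.0455]
tool_rot: [0.446, -0.549, 0.549, -0.446]
force: [-0.4, 0.2, 1.1]
finger_gap: -0.001
[0.60983761 0.00987716 0.04547755] [[-0.204 -0.     0.979]
 [-0.979 -0.    -0.204]
 [ 0.    -1.     0.   ]] [-0.35867015  0.17750469  1.10866228]
yaw -101.76034178133123
-8 [-0.34  0.05 -0.11] -0.07
-4 [-0.74  0.05 -0.15] -0.14
0 [-1.14  0.05 -0.22] -0.21
4 [-1.53  0.05 -0.32] -0.28
8 [-1.92  0.05 -0.44] -0.34
12 [-2.3   0.05 -0.59] -0.41
16 [-2.66  0.05 -0.77] -0.48
20 [-3.01  0.05 -0.97] -0.55
24 [-3.35  0.05 -1.19] -0.62
28 [-3.67  0.05 -1.44] -0.69
32 [-3.97  0.05 -1.71] -0.76
36 [-4.25  0.05 -2.  ] -0.83
40 [-4.51  0.05 -2.31] -0.9
44 [-4.75  0.05 -2.64] -0.97
48 [-4.97  0.05 -2.98] -1.04
52 [-5.16  0.05 -3.33] -1.11
56 [-5.33  0.05 -3.7 ] -1.18
60 [-5.47  0.05 -4.08] -1.25
64 [-5.58  0.05 -4.47] -1.32
68 [-5.67  0.05 -4.87] -1.39
72 [-5.72  0.05 -5.27] -1.46
76 [-5.75  0.05 -5.67] -1.53
80 [-5.76  0.05 -6.08] -1.6
84 [-5.73  0.05 -6.48] -1.67
88 [-5.68  0.05 -6.88] -1.74
92 [-5.59  0.05 -7.28] -1.81
96 [-5.48  0.05 -7.67] -1.88
100 [-5.35  0.05 -8.05] -1.95
104 [-5.18  0.05 -8.42] -2.02
108 [-4.99  0.05 -8.78] -2.09
112 [-4.78  0.05 -9.12] -2.16
116 [-4.54  0.05 -9.45] -2.23
120 [-4.29  0.05 -9.76] -2.3
124 [ -4.01   0.05 -10.05] -2.37
124.7 [ -3.95   0.05 -10.1 ] -2.38
```

View pics/s2c.png

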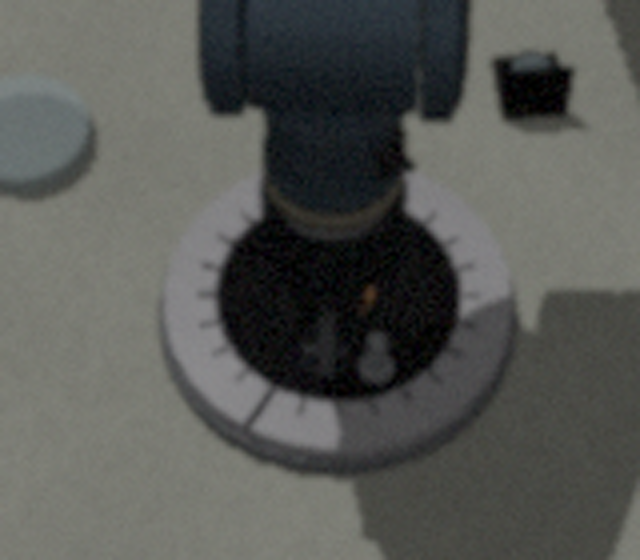

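The finger is down just behind the post and clear of the cork. Pushing gently at first.

```bash
python3 -m jog '[[[-0.34,0,-0.11],-0.07],[[-0.54,0,-0.13],-0.1],[[-0.74,0,-0.15],-0.14],[[-0.94,0,-0.18],-0.17],[[-1.14,0,-0.22],-0.21],[[-1.34,0,-0.27],-0.24],[[-1.53,0,-0.32],-0.28],[[-1.72,0,-0.38],-0.31],[[-1.92,0,-0.44],-0.34],[[-2.3,0,-0.59],-0.41],[[-2.66,0,-0.77],-0.48],[[-3.01,0,-0.97],-0.55],[[-3.35,0,-1.19],-0.62],[[-3.67,0,-1.44],-0.69],[[-3.97,0,-1.71],-0.76],[[-4.11,0,-1.85],-0.79],[[-4.25,0,-2.0],-0.83],[[-4.25,0,-2.0],-0.83]]'
cat > st.py <<'E'
from h import *
import sys
a1=int(sys.argv[1]);end=float(sys.argv[2]);nm=sys.argv[3]
st=manip.sense(); p=np.array(st['tcp_pos']); M=R.from_quat(st['tool_rot']).as_matrix(); print(p,st['force'],st['q'][5])
C=np.array([.552,.0215]); yaw=np.degrees(np.arctan2(M[1,0],M[0,0])); d=p[:2]-C; print('yaw',yaw,'alpha',np.degrees(np.arctan2(d[1],d[0])),np.hypot(*d))
s=snap('wrist',nm); 
i=polar(s,[.5527,.0218],.045,.07,.030).mean(0); print('index',line(i),'long-min',np.argsort(polar(s,[.5527,.0218],.088,.103,.027).max(0))[:4])
a0=yaw+90
for a in list(np.arange(np.ceil(a0)+1,end,4))+[end]:
    r=np.radians(a); t=np.r_[C+.058*np.array([np.cos(r),np.sin(r)]),.045]
    print(a,(M.T@(t-p)*100).round(2),round(np.radians(yaw-(a-90)),2))
E
python3 st.py 0 112 w3
```

```text
t: 4.37
tcp_pos: [0.6006, 0.0559, 0.0475]
tool_rot: [-0.629, 0.32, -0.323, 0.63]
force: [0.4, -2.4, 1.8]
finger_gap: -0.002
[0.60056077 0.05591626 0.04746362] [ 0.38638299 -2.44781804  1.7723979 ] -0.7184112715420528
yaw -54.06670801137638 alpha 35.326179093026695 0.05951997556451112
index (np.float64(232.59292719180826), np.float32(78.17523)) long-min [180 181 187 186]
37.0 [-0.17  0.25 -0.15] -0.02
41.0 [-0.58  0.24 -0.18] -0.09
45.0 [-0.98  0.24 -0.22] -0.16
49.0 [-1.38  0.24 -0.3 ] -0.23
53.0 [-1.77  0.24 -0.41] -0.3
57.0 [-2.15  0.24 -0.54] -0.37
61.0 [-2.52  0.23 -0.7 ] -0.44
65.0 [-2.88  0.23 -0.88] -0.51
69.0 [-3.23  0.23 -1.09] -0.58
73.0 [-3.56  0.23 -1.32] -0.65
77.0 [-3.87  0.23 -1.58] -0.72
81.0 [-4.17  0.22 -1.86] -0.79
85.0 [-4.45  0.22 -2.15] -0.86
89.0 [-4.7   0.22 -2.47] -0.93
93.0 [-4.93  0.22 -2.8 ] -1.0
97.0 [-5.14  0.22 -3.15] -1.07
101.0 [-5.32  0.21 -3.51] -1.14
105.0 [-5.48  0.21 -3.88] -1.21
109.0 [-5.61  0.21 -4.26] -1.28
112.0 [-5.69  0.21 -4.56] -1.33
```

View pics/w3.png

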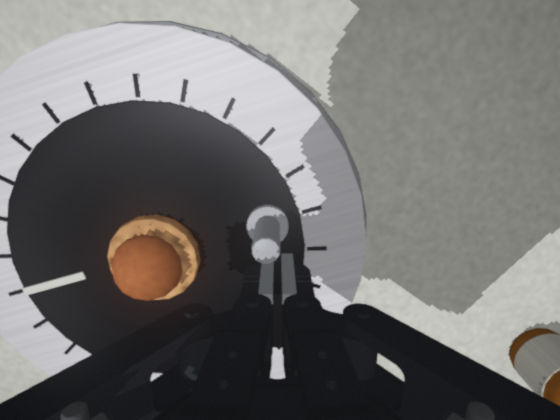

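The post is in contact with the fingertip at (265,235) and the dial is turning: index at 232.6°, finger at 35.3°, a lag of 17.3°. Force is about 2.5 N. Continuing.

```bash
python3 -m jog '[[[-0.17,0.1,-0.15],-0.02],[[-0.38,0.1,-0.16],-0.05],[[-0.58,0.1,-0.18],-0.09],[[-0.98,0.1,-0.22],-0.16],[[-1.38,0.1,-0.3],-0.23],[[-1.77,0.1,-0.41],-0.3],[[-2.15,0.1,-0.54],-0.37],[[-2.52,0.1,-0.7],-0.44],[[-2.88,0.1,-0.88],-0.51],[[-3.23,0.1,-1.09],-0.58],[[-3.56,0.1,-1.32],-0.65],[[-3.87,0.1,-1.58],-0.72],[[-4.17,0.1,-1.86],-0.79],[[-4.45,0.1,-2.15],-0.86],[[-4.58,0.1,-2.31],-0.89],[[-4.7,0.1,-2.47],-0.93],[[-4.7,0.1,-2.47],-0.93]]'
python3 st.py 0 108 w4
```

```text
t: 5.83
tcp_pos: [0.5525, 0.08, 0.0453]
tool_rot: [-0.707, 0.004, -0.006, 0.707]
force: [1.5, 0.3, 1.6]
finger_gap: -0.001
[0.55248168 0.07999828 0.04530692] [1.50899863 0.2636761  1.55276751] -1.6133158360688555
yaw -0.8115576965053745 alpha 89.52823429997946 0.05850026530703285
index (np.float64(285.28114898042327), np.float32(79.16397)) long-min [273 274 275 276]
91.0 [-0.15  0.03 -0.05] -0.03
95.0 [-0.55  0.03 -0.08] -0.1
99.0 [-0.95  0.03 -0.13] -0.17
103.0 [-1.35  0.03 -0.22] -0.24
107.0 [-1.74  0.02 -0.33] -0.31
108.0 [-1.84  0.02 -0.36] -0.33
```

View pics/w4.png

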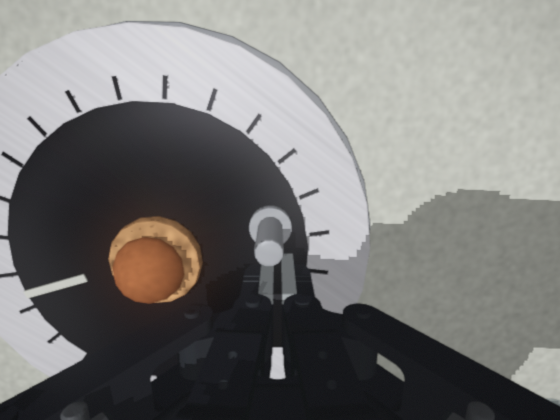

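Index is now at 285.3°, with about 36.5° to go. I'll stop about 7° short and compare both lines directly.

```bash
python3 -m jog '[[[-0.15,0,-0.05],-0.03],[[-0.35,0,-0.06],-0.06],[[-0.55,0,-0.08],-0.1],[[-0.95,0,-0.13],-0.17],[[-1.35,0,-0.22],-0.24],[[-1.74,0,-0.33],-0.31],[[-2.11,0,-0.46],-0.38],[[-2.48,0,-0.62],-0.45],[[-2.66,0,-0.71],-0.48],[[-2.84,0,-0.8],-0.52],[[-2.84,0,-0.8],-0.52]]'
python3 st.py 0 132 w5
python3 - <<'E'
from h import *
s=snap('top','t5'); snap('scene','s5')
c=[.5492,.0196]
print(line(polar(s,c,.045,.07,.030).mean(0)), np.argsort(polar(s,c,.09,.102,.027).mean(0))[:4])
cv2.imwrite('pics/t5c.png',cv2.resize(s['frame'][165:275,215:330,::-1],None,fx=5,fy=5,interpolation=cv2.INTER_CUBIC))
E
```

```text
t: 6.8
tcp_pos: [0.5231, 0.0725, 0.0447]
tool_rot: [0.685, 0.177, -0.176, -0.685]
force: [1.8, 0.3, 1.2]
finger_gap: -0.003
[0.52312767 0.07254324 0.0446909 ] [1.82840909 0.33969163 1.19446906] -2.150039728520131
yaw 28.909455861932898 alpha 119.49443344626286 0.05864318901873538
index (np.float64(314.85278642858634), np.float32(80.27142)) long-min [306 305 303 304]
120.0 [-0.05 -0.03 -0.07] -0.02
124.0 [-0.45 -0.03 -0.09] -0.09
128.0 [-0.86 -0.03 -0.14] -0.16
132.0 [-1.25 -0.03 -0.21] -0.23
(np.float64(317.3518796243725), np.float32(36.216766)) [127 126 128 115]
```

View pics/t5c.png

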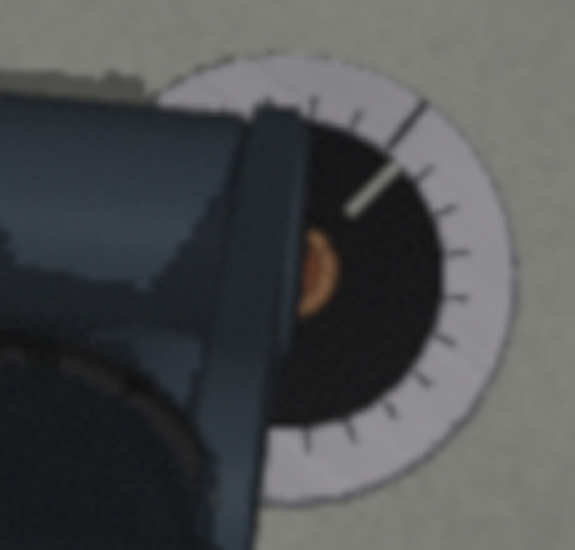

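Top crop: index tip at (402,167) and long line inner end at (388,150), which leaves about 7.3° to go.

```bash
python3 -m jog '[[[-0.1,0,-0.05],-0.02],[[-0.25,0,-0.07],-0.05],[[-0.4,0,-0.09],-0.08],[[-0.55,0,-0.1],-0.1],[[-0.65,0,-0.12],-0.12],[[-0.7,0,-0.12],-0.13],[[-0.7,0,-0.12],-0.13],[[-0.7,0,-0.12],-0.13]]'
python3 st.py 0 132 w6
python3 - <<'E'
from h import *
s=snap('top','t6')
c=[.5492,.0196]
A=np.argsort(polar(s,c,.08,.1,.027)[:,310:340].mean(0))[:4]+310
print(line(polar(s,c,.045,.07,.030).mean(0)),A)
cv2.imwrite('pics/t6c.png',cv2.resize(s['frame'][180:225,270:330,::-1],None,fx=9,fy=9,interpolation=cv2.INTER_CUBIC))
E
```

```text
t: 7.62
tcp_pos: [0.5167, 0.068, 0.0442]
tool_rot: [-0.672, -0.22, 0.221, 0.672]
force: [1.0, 0.7, 1.1]
finger_gap: 0.001
[0.51674042 0.0679801  0.04420505] [0.9714216  0.68279303 1.13538559] -2.289488151301859
yaw 36.38145377348617 alpha 127.18377746580414 0.05834070445014517
index (np.float64(322.3734597784198), np.float32(79.619995)) long-min [271 307 308 309]
128.0 [-0.08 -0.08 -0.04] -0.03
132.0 [-0.49 -0.08 -0.06] -0.1
(np.float64(324.77762844841584), np.float32(37.010498)) [323 324 322 325]
```

View pics/t6c.png

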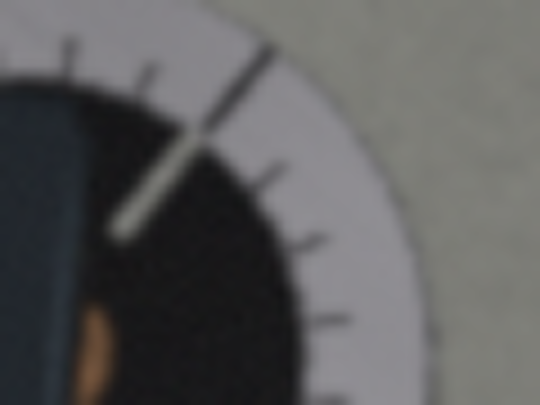

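The lines are collinear: index tip at (197,138), long line inner end at (207,130). Backing off, lifting, and moving beside the button for a wrist look.

```bash
python3 -m jog '[[[0.3,0,0],0],[[0.8,0,0],0],[[1.3,0,0],0],[[1.3,-2,0],0],[[1.3,-5,0],0],[[1.3,-8,0],0],[[1.3,-11,0],0.1],[[2.5,-14.6,1.5],0.2],[[4.5,-14.6,4],0.3],[[6.5,-14.6,7],0.4],[[8.5,-14.6,10],0.5],[[11,-14.6,13],0.6],[[13.5,-14.6,16.2],0.7],[[13.5,-14.6,16.2],0.8],[[13.5,-14.6,16.2],0.9],[[13.5,-14.6,16.2],1.0],[[13.5,-14.6,16.2],1.1],[[13.5,-14.6,16.2],1.2],[[13.5,-14.6,16.2],1.3],[[13.5,-14.6,16.2],1.3]]'
python3 - <<'E'
from h import *
st=manip.sense(); M=R.from_quat(st['tool_rot']).as_matrix(); print(st['tcp_pos'],M.round(3),st['q'])
s=snap('wrist','w7'); print([proj(s,[.483,.316,z]) for z in(.04,.05)])
t=snap('top','t7')
c=[.5492,.0196]; print(line(polar(t,c,.045,.07,.030).mean(0)),np.argsort(polar(t,c,.08,.1,.027)[:,310:340].mean(0))[:4]+310)
E
```

```text
t: 9.38
tcp_pos: [0.5296, 0.2788, 0.1901]
tool_rot: [0.668, -0.231, 0.231, -0.668]
force: [0.2, 0.4, 0.5]
finger_gap: 0.001
[0.52957043 0.27879127 0.19013515] [[ 0.786 -0.     0.618]
 [-0.618 -0.     0.786]
 [-0.    -1.    -0.001]] [ 2.98089753e-01  5.40875797e-01  1.54213678e+00 -1.37933260e-04
  1.05913903e+00 -6.06544058e-01]
[array([277.25849843, 119.78447696]), array([277.25852997, 120.38412888])]
(np.float64(103.0654371672348), np.float32(35.61966)) [323 324 322 325]
```

View pics/w7.png

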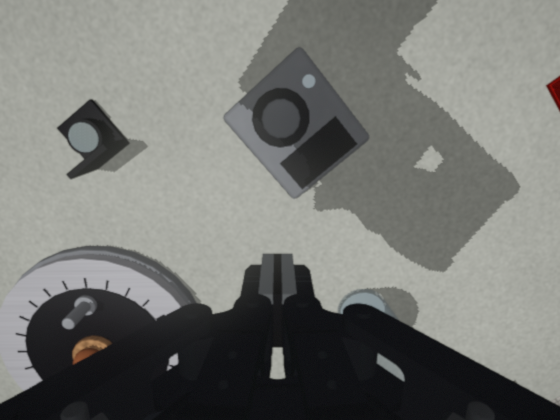

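The button's centre is at (280,118), close to the predicted (277,120). I'll triangulate its height and recheck the lines in t7, since the 103° reading there picked up something other than the index line.

Run:
```python
from h import *
def dirs(s,u,v): a=ray(s,u,v,0);b=ray(s,u,v,.1);return a,(b-a)/np.linalg.norm(b-a)
w,t,sc=load('w7'),load('top0'),load('scene0')
L=[dirs(w,280,118),dirs(t,140.5,244.5),dirs(sc,400,162)]
def tri(L):
    A=sum(np.eye(3)-np.outer(d,d) for a,d in L); b=sum((np.eye(3)-np.outer(d,d))@a for a,d in L); return np.linalg.solve(A,b)
print(tri(L),tri(L[:2]),tri([L[0],L[2]]),ray(w,280,118,.052))
t=load('t7'); P=polar(t,[.5492,.0196],.045,.07,.030).mean(0); m=np.zeros(360); m[300:345]=P[300:345]; print(line(m)[0],P[318:330].round())
cv2.imwrite('pics/t7c.png',cv2.resize(t['frame'][165:275,215:330,::-1],None,fx=5,fy=5,interpolation=cv2.INTER_CUBIC))
p=np.array(manip.sense()['tcp_pos']); M=R.from_quat(manip.sense()['tool_rot']).as_matrix(); q=ray(w,280,118,.052); print((M.T@(q-p)*100).round(2))
```

```text
[0.48366598 0.31890638 0.04990293] [0.48378235 0.31871846 0.04581406] [0.48332241 0.31966549 0.05033985] [0.48282236 0.31888908 0.052     ]
324.77600590253553 [25. 30. 39. 52. 67. 80. 89. 92. 87. 76. 60. 46.]
[-6.16 13.82  0.3 ]
```

View pics/t7c.png

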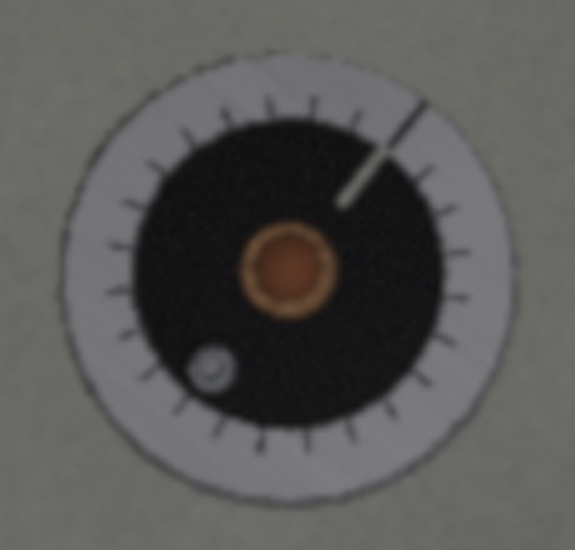

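The lines match. Moving over the button and down to just above its top (about 0.050 m).

```bash
python3 -m jog '[[[-3,0,0.1],0],[[-6.2,0,0.3],0],[[-6.2,3,0.3],0],[[-6.2,6,0.3],0],[[-6.2,9,0.3],0],[[-6.2,11,0.3],0],[[-6.2,12.5,0.3],0],[[-6.2,13.3,0.3],0],[[-6.2,13.3,0.3],0],[[-6.2,13.3,0.3],0]]'
python3 -m jog '[[[0,0.2,0],0],[[0,0.4,0],0],[[0,0.6,0],0],[[0,0.8,0],0],[[0,0.8,0],0]]'
```

```text
t: 10.32
tcp_pos: [0.4817, 0.3188, 0.0576]
tool_rot: [0.669, -0.231, 0.229, -0.668]
force: [-2.6, -0.3, 4.4]
finger_gap: 0.001
t: 10.73
tcp_pos: [0.4821, 0.319, 0.0554]
tool_rot: [0.669, -0.23, 0.23, -0.669]
force: [-10.8, -4.2, 40.3]
finger_gap: 0.004
```

It's bottomed out: 40 N at z = 0.0554, and contact began above 0.0576. I'll ease off slightly, then rise in small steps to read the spring force against height and confirm the button's travel.

```bash
python3 -m jog '[[[0,-0.4,0],0],[[0,-0.4,0],0]]'
python3 -c "from h import *; snap('scene','s8')"
python3 -m jog '[[[0,-0.3,0],0],[[0,-0.3,0],0],[[0,-0.3,0],0]]'
python3 -m jog '[[[0,-0.2,0],0],[[0,-0.2,0],0],[[0,-0.2,0],0]]'
python3 -m jog '[[[0,-0.2,0],0],[[0,-0.2,0],0],[[0,-0.2,0],0]]'
python3 -m jog '[[[0,-0.2,0],0],[[0,-0.2,0],0],[[0,-0.2,0],0]]'
python3 -m jog '[[[0,-0.3,0],0],[[0,-0.3,0],0],[[0,-0.3,0],0]]'
```

```text
t: 10.9
tcp_pos: [0.4828, 0.3193, 0.056]
tool_rot: [-0.668, 0.23, -0.231, 0.669]
force: [-2.6, -0.8, 10.5]
finger_gap: 0.001
t: 11.2
tcp_pos: [0.4829, 0.3193, 0.0571]
tool_rot: [-0.668, 0.23, -0.231, 0.669]
force: [-2.7, 0.2, 3.9]
finger_gap: 0.0
t: 11.45
tcp_pos: [0.4829, 0.3193, 0.0583]
tool_rot: [-0.668, 0.231, -0.231, 0.669]
force: [-1.3, 0.8, 3.3]
finger_gap: -0.001
t: 11.7
tcp_pos: [0.483, 0.3193, 0.0603]
tool_rot: [-0.668, 0.231, -0.231, 0.669]
force: [-1.4, 1.1, 3.0]
finger_gap: 0.003
t: 11.95
tcp_pos: [0.4831, 0.319, 0.0622]
tool_rot: [-0.668, 0.23, -0.231, 0.668]
force: [-0.7, 0.7, 0.8]
finger_gap: -0.001
t: 12.2
tcp_pos: [0.4829, 0.3191, 0.0654]
tool_rot: [-0.668, 0.231, -0.231, 0.668]
force: [0.6, -0.7, -0.6]
finger_gap: 0.002
```

The spring force faded from about 4–5 N at 0.0565 to zero at about 0.062. That's the full 6 mm travel, and the button is up again. Retreating and running a final check.

```bash
python3 -m jog '[[[0,-3,0],0],[[0,-6,0],0],[[0,-9,0],0],[[0,-12,0],0],[[0,-12,0],0],[[0,-12,0],0],[[0,-12,0],0]]'
python3 - <<'E'
from h import *
t=snap('top','t9'); P=polar(t,[.5492,.0196],.045,.07,.030).mean(0); m=np.zeros(360); m[300:345]=P[300:345]
print(line(m)[0],np.argsort(polar(t,[.5492,.0196],.08,.1,.027)[:,310:340].mean(0))[:4]+310)
snap('scene','s9')
E
```

```text
t: 12.78
tcp_pos: [0.4821, 0.3188, 0.1848]
tool_rot: [0.669, -0.231, 0.23, -0.668]
force: [0.4, 0.0, -1.7]
finger_gap: 0.003
324.77211080381556 [323 324 322 325]
```

View pics/s9.png

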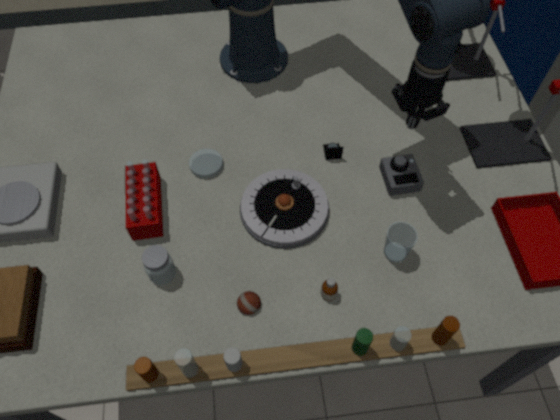

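The index line and long line are in line at about (265,228). The bystanders are where they were, and the arm is clear of everything.

```bash
python3 -c "from station import workorder; print(workorder.sign_off())"
```

```text
the job is handed in; nothing more can be done
None
```

I pushed the post about 126° counterclockwise with the closed fingertips, without gripping it, until the index line met the long scale line. Then I pressed the button fully down, let it come up, and handed the job in at about 13 s of the 54 s allowed.

**Lines:** the last top picture puts the index at 324.8° and the long line at about 323.5°. That is roughly 1.3°, or 1.7 mm at the dial's edge, against a 5 mm limit. Force readings between push steps stayed at about 3 N or less.

**Button:** as I lifted off, the spring force faded from about 4–5 N to zero over roughly 6 mm, so the button went fully down and came up again.

**Surroundings:** in the final scene picture the bystanders look unmoved and the arm is clear of everything.

**Checks that disagreed:**
- **Button height:** triangulation put the button top at about 0.050 m, but contact showed it at about 0.062 m. The press therefore reached 40 N at the fingertips for a moment before I eased off, right at the 40 N limit set for the arm and gripper body. The wrist limit is 120 N.
- **Turntable axis:** the wrist and top cameras disagreed by about 4 mm on the turntable's axis. I judged the final match within a single picture, so this did not affect it.
- **Index reading:** one automatic reading came out at 103° because it picked up something other than the index line. Limiting the search to the right part of the dial fixed it.

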